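# Refit the blower's oil filler plug

## Task

Screw the big steel filler plug into the oil filler neck on the blower's gear case. Set it upright in the neck and feel for the thread start by turning it gently backward (anticlockwise) until it drops; forcing it forward before that would spoil the thread. Then turn it clockwise fully home, until its flange lies flat on the rim, let go, and leave the other things where they are.

Things in the scene. Friction and masses are not known exactly. Their poses are not given: they have to be found in the camera images.
- filler_plug: Bigger of two plain steel plugs with wing grips, standing on its foot, 69 mm tall, 0.15-0.31 kg. Origin: centre of foot's underside; z up its axis, x along the wing. Pilot diameter 30 mm, tapered to 23 over the lowest 6; four thread lugs on +-x and +-y: square, 4 mm, centred at z 16, reaching 21.5 mm from the axis; flange diameter 56, z 33.5 to 39; wing 44 long (x), 14 thick (y), z 39 to 69.
- wing_grip (a point): On the filler plug's axis, 60 mm above its foot: middle of where to grip the wing, 9 mm under the wing's top. Axes as the plug's.
- neck_mouth (a point): Centre of the rim of the filler neck, 60 mm outer and 46 mm inner diameter, on the fixed grey gear case beside the blower. Rim 110 mm above the table, 40 above the case's top (130 mm square). The blower drum, 134 mm high, begins 105 mm from the neck axis on the case's +y side. z up; x, y are the case's and do not tell the thread's angle. Over 50 N between plug and neck spoils the thread.
- thread_crest (a point): On the neck axis, 4 mm under the rim: crest of the coarse right-hand thread, four starts 90 degrees apart at an unknown angle. With lugs on it the plug's foot is 18 mm below the rim. Four stops (5 degrees wide, 3 mm above the crest, one just anticlockwise of each start) block turning clockwise there; a plug set upon stops has its foot 15 mm below the rim and comes off them anticlockwise.
- thread_start (a point): On the neck axis, 13.5 mm under the rim: floor of the starts. Turned anticlockwise (at most 85 degrees) the lugs come over the starts and the plug drops until its foot is 27.5 mm below the rim. About 9 degrees of free play there, then a stop blocks anticlockwise. Gripped, it only drops if pushed down lightly (about 5 N). Side play of the plug in the thread: 1.5 mm.
- thread_home (a point): On the neck axis, 19.5 mm under the rim: lugs' lower side when home. From the start, turning clockwise 45 to 65 degrees while following down lightly brings the plug 6 mm down the groove, till its flange meets the rim: foot 33.5 mm below the rim. A hard stop ends the turn 10 degrees further. Blocked anticlockwise before it drops: a lug rubs a stop's side; ease it 2 to 3 degrees clockwise.
- small_plug: Loose bystander; leave it where it is. A like plug of 0.7 times the size (43 mm tall, flange 39 mm), upright on its foot; origin under its foot.
- bead_jar: Loose bystander; leave it where it is. Glass jar with steel cap, 48 mm diameter, 75 mm tall; origin under its centre.
- tin_cup: Loose bystander; leave it where it is. Aluminium cup, 72 mm diameter, 70 mm tall; origin under its centre.
- fire_brick: Loose bystander; leave it where it is. Fire brick 115 x 57 x 64 mm tall; origin under its centre.
- spanner: Loose bystander; leave it where it is. Steel spanner 160 mm long, lying flat; origin near its middle.
- paddle: Loose bystander; leave it where it is. Flat steel shaping paddle with round wooden handle, 200 mm long, 18 mm high, lying flat; origin near its middle.
There are look-alikes about, which are no part of the job. What is shaped like the filler_plug but brown, green or purple is not meant.

How it is judged (in metres and radians):
On the way:
1. the plug stands upright in the neck with its lugs dropped into the thread starts (z of filler_plug in the frame of neck_mouth below -0.0255 m and horizontal distance between filler_plug and neck_mouth below 0.004 m and angle between filler_plug's own z axis and vertical below 0.1 rad), for 0.1 s.
At the end, for the whole second after the job is handed in: The filler plug is screwed home: its flange is within 1.5 mm of the neck's rim (foot at least 32 mm below the rim), centred within 3 mm, upright within 0.05 rad, at rest and released (z of filler_plug in the frame of neck_mouth below -0.032 m and horizontal distance between filler_plug and neck_mouth below 0.003 m and angle between filler_plug's own z axis and vertical below 0.05 rad and linear speed of filler_plug below 0.01 m/s); the robot touches nothing.
It fails at once if the plug is forced in the neck (over 50 N between plug and gear case) (contact force between filler_plug and gear_case above 50 N).
It fails at once if one of the other loose things is moved by more than 15 mm (distance of any of small_plug, bead_jar, tin_cup, fire_brick, spanner, paddle from where it was at the start of the episode above 0.015 m).
It also fails if it takes over 72 s, if anything falls off the work surface, if the arm or the gripper's body presses on something with over 40 N, if the wrist force passes 120 N, or if a joint passes its speed limit or range.

## Robot

A 7-joint arm with a two-finger parallel gripper is mounted at the origin on the work surface. World frame = base frame: x ahead of the robot, y to its left, z up, the work surface at z = 0. Lengths are in m, angles in degrees, forces in N, time in s.
With the tool pointing down it reaches from about 0.425 to 0.875 m from the base axis. Payload 9.9 kg.
Tool frame: the origin (TCP) lies at the very end of the fingers, on their centre line; the grasp point (between the pads) lies env.grip_point_offset behind it (env.grip_point_offset is the distance from the TCP to the grasp point, in m); x points along the fingers, z is the direction in which the jaws open and shut, and the axes are right-handed (so a half turn about x gives the same grasp; the last joint's range is limited). The gripper opens to 85 mm and grips with 20 to 120 N. Pads are 22 mm wide; open, the fingers measure 114 mm over their backs; the gripper's body (76 mm by 85 mm) begins 54 mm behind the grasp point. The pads swing forward as they close: fully open they stand 13 mm farther back than shut.
Start: joints at [70.428, 32.985, 1.427, 82.34, -0.859, 64.687, -3.237], TCP at [0.172, -0.653, 0.231] pointing down, gripper open.
Joint ranges: [-157.87, 157.87], [-19.46, 123.44], [-87.15, 90], [11.01, 140.99], [-62.26, 242.26], [9.8, 113.94], [-161.44, 161.44]. Speed limits (degrees/s): [127.2, 127.2, 172.46, 172.46, 180, 180, 180].

## Interface

Orientations are given as [roll, pitch, yaw] about the fixed x, y, z axes, in that order (R = Rz(yaw) Ry(pitch) Rx(roll)).
In Python, from rig import env gives the robot as it stands. The module is installed in compiled form; this text tells all that it offers.
- The arm moves only by the shell command python3 -m handwheel 'ROWS' [FORCE]. ROWS is JSON, a list of rows, each an object with "jaw": the finger opening in cm, from 0 to 8.54; "linear": the shift along the world's x, y, z in cm, a list of three; "roll": the turn about the world's z in rad. A call has 1 to 10 rows; each row shifts and turns the commanded pose from where the row before left it; what a row does not reach is not made up. A row lasts 1/12 s, in which the tool goes at most 41.7 mm and 7.16 degrees, less where a joint would pass 70% of its speed; a pose out of reach is approached as far as the arm can. A call is refused whole if a number of a shift passes 4.17 or a number of a turn 0.125, either way. A call with a gripper value outside its range is refused whole. The fingers move at their own pace and stop on an object; FORCE is the grip in N (left out, the last holds). Time passes only in rows, so rows that do not move let the fingers close. It gives the time, the measured TCP pose, the force and the opening at its end, in the units of the state.
- env.read_state(): the state, without advancing time (a new reading comes with each control period).
- env.read_camera(name): name is "scene" or "side" or "wrist"; returns a dict with "color" (420x560x3 uint8, red, green, blue), "vertical_fov" (degrees; the focal length in pixels is half the picture's height over the tangent of half this angle, whatever the lens; pixels are square), "cx", "cy" (the principal point, pixels), "distortion" ([k1, k2, p1, p2, k3] as OpenCV has them; the pictures are not rectified), "camera_from_world" (4x4, takes a point from world to camera coordinates). Camera axes: x right, y up, looking along -z (the intrinsics and any distortion apply to the point x, -y, -z); pixel columns grow to the right and rows downward; lengths in m; the calibration is good to about 2 mm. A picture is of the moment at which its call begins. There is no depth.
- env.close_job(): hands the job in, once; it reports no verdict.
The state is a dict: "time_s": time; "qpos": joint angles; "qvel": joint speeds; "joint_efforts": joint torques, N m; "tcp_pos": TCP position; "eef_rot": TCP orientation; "ft_force": force on the tool from outside, world axes, zero at the start; "ft_torque": the same for the moment, N m; "opening": finger opening in m.
Only numpy, scipy, OpenCV 4.12 (cv2) and the standard library are available. Lean on these libraries where they do the work, as an engineer would, in place of code of your own. Each camera call takes 0.05 s, during which the arm holds its last target.

## Working session

There is one attempt and no reset: what is moved stays moved. The work goes in short steps, Python scripts to look and compute and a shell command to move; the robot and the scene stay as the last step left them, time stands still between calls to the robot, and variables do not carry over. Pictures are saved under pics/ and viewed, and the job is handed in when it is done.

```bash
mkdir -p pics; cat > h.py <<'E'
from rig import env
import numpy as np, cv2, pickle
def snap(name,fn):
    c=env.read_camera(name); cv2.imwrite('pics/'+fn+'.png',c['color'][:,:,::-1]); pickle.dump(c,open('pics/'+fn+'.pkl','wb')); return c
def load(fn): return pickle.load(open('pics/'+fn+'.pkl','rb'))
def K(c):
    f=c['color'].shape[0]/2/np.tan(np.radians(c['vertical_fov'])/2)
    return np.array([[f,0,c['cx']],[0,f,c['cy']],[0,0,1]])
F=np.diag([1,-1,-1.])
def ray(c,px):
    u=cv2.undistortPoints(np.array(px,float).reshape(-1,1,2),K(c),np.array(c['distortion'],float)).reshape(-1,2)
    d=np.c_[u[:,0],-u[:,1],-np.ones(len(u))]
    T=np.array(c['camera_from_world']); R=T[:3,:3]; 
    return -R.T@T[:3,3], d@R
def plane(c,px,z):
    o,d=ray(c,px); return o+d*((z-o[2])/d[:,2])[:,None]
def proj(c,P):
    T=np.array(c['camera_from_world']); R=F@T[:3,:3]; t=F@T[:3,3]
    return cv2.projectPoints(np.array(P,float).reshape(-1,1,3),cv2.Rodrigues(R)[0],t,K(c),np.array(c['distortion'],float))[0].reshape(-1,2)
def tri(c1,p1,c2,p2):
    o1,d1=ray(c1,[p1]);o2,d2=ray(c2,[p2]);d1=d1[0];d2=d2[0]
    s=np.linalg.lstsq(np.c_[d1,-d2],o2-o1,rcond=None)[0]
    a=o1+s[0]*d1;b=o2+s[1]*d2
    return (a+b)/2,np.linalg.norm(a-b)
E
python3 - <<'E'
from h import *
print(env.read_state(),env.grip_point_offset)
for n in('scene','side','wrist'):
    c=snap(n,n+'0'); T=np.array(c['camera_from_world']); print(n,c['vertical_fov'],c['cx'],c['cy'],c['distortion'],-T[:3,:3].T@T[:3,3])
E
```

```text
{'time_s': 0.0, 'qpos': array([70.42956386, 33.03159052,  1.42267853, 82.3847716 , -0.8605222 ,
       64.68938275, -3.23658033]), 'qvel': array([-0.12159494,  0.01074168,  0.09290665, -0.0627147 ,  0.02923158,
        0.08541317,  0.14079925]), 'joint_efforts': array([ 1.48329040e-03, -7.65753937e+01,  2.25042947e+00, -2.85966593e+01,
        1.51501241e-02,  1.26278950e-02,  1.40466156e-05]), 'tcp_pos': array([ 0.17197602, -0.65225189,  0.23046516]), 'eef_rot': array([-177.87656356,   89.90480192,  106.8952804 ]), 'ft_force': array([-0.42581416,  0.05218987, -0.12165731]), 'ft_torque': array([ 0.03308262,  0.01999741, -0.02610253]), 'opening': 0.08561972734520897} 0.0187
scene 42.765377755677164 274.6300309271573 205.22154146298325 [-0.02816508  0.          0.          0.          0.        ] [ 1.25617893 -1.2162121   0.95253533]
side 48.16444312675934 279.1074453326091 206.55180281786636 [-0.01150969  0.          0.          0.          0.        ] [ 0.40234201 -1.03158448  0.861894  ]
wrist 68.19757724838152 279.7145290924031 203.9678080465882 [-0.0678698  0.         0.         0.         0.       ] [ 0.2531433  -0.63065719  0.37375671]
```

View pics/scene0.png

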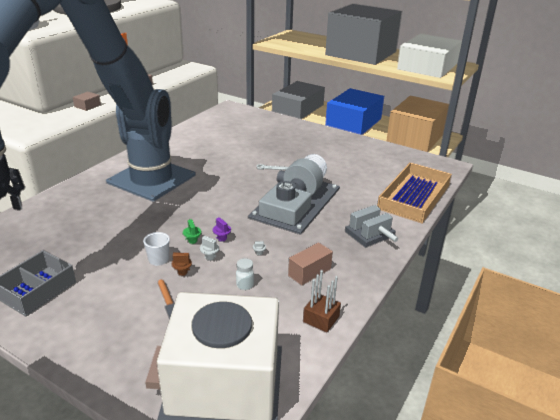

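View pics/side0.png

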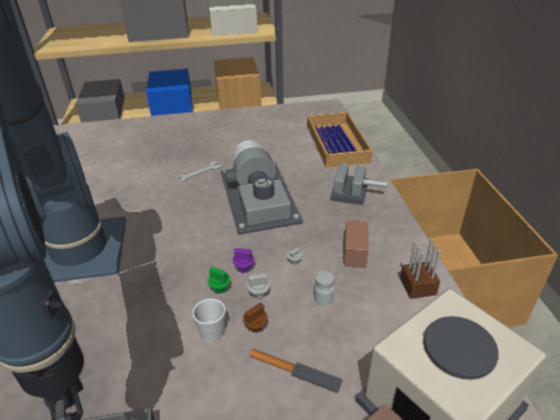

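View pics/wrist0.png

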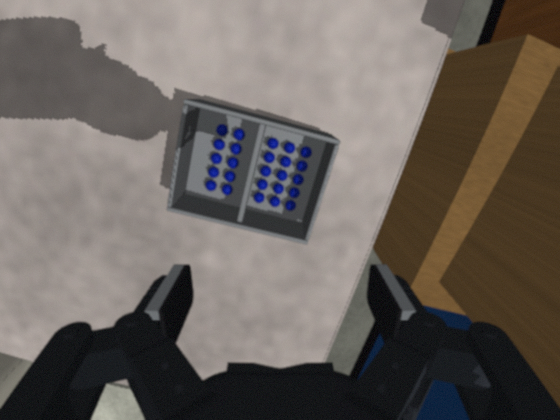

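The steel plug is at scene (210,247) / side (258,286), with green, purple and brown look-alikes around it. The small plug is at side (294,255) and the neck at side (263,185) / scene (286,188). I'll zoom in on these.

```bash
python3 - <<'E'
from h import *
def crop(fn,x0,y0,w,h,s):
    c=load(fn)['color'][y0:y0+h,x0:x0+w,::-1]; return cv2.resize(c,None,fx=s,fy=s,interpolation=cv2.INTER_CUBIC)
a=np.hstack([crop('side0',200,140,100,75,4),crop('scene0',245,150,100,75,4)])
b=np.hstack([crop('side0',210,240,100,75,4),crop('scene0',170,210,100,75,4)])
cv2.imwrite('pics/crop0.png',np.vstack([a,b]))
E
```

```text
(no output)
```

View pics/crop0.png

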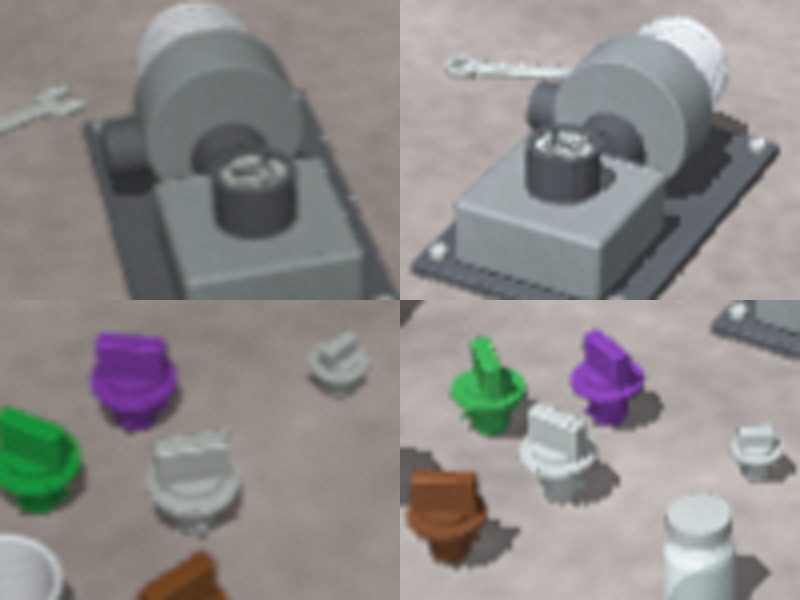

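```bash
python3 - <<'E'
from h import *
a=load('side0');b=load('scene0')
print('neck',tri(a,(263.7,184.3),b,(286.3,186.5)),plane(a,[(263.7,184.3)],.11),plane(b,[(286.3,186.5)],.11))
print('plug flange',tri(a,(258.5,285),b,(209.5,248)),plane(a,[(258.5,285)],.037),plane(b,[(209.5,248)],.037))
print('small',plane(a,[(294.5,256)],.023)); print('wing top side',plane(a,[(249,275),(266.5,273)],.069))
for n,p,z in [('green',(219,280),.037),('purple',(243,260),.037),('brown',(256,318),.037),('cup',(210,310),.06),('jar',(325,280),.07),('brick',(356,235),.06),('spanner',(200,171),0)]: print(n,plane(a,[p],z).round(3))
E
```

```text
neck (array([0.52429891, 0.06564178, 0.10240366]), np.float64(0.001471336827779812)) [[0.52295612 0.05338967 0.11      ]] [[0.53034835 0.05550679 0.11      ]]
plug flange (array([ 0.4642442 , -0.25532602,  0.03480925]), np.float64(0.0016724541923598352)) [[ 0.46419118 -0.25624138  0.037     ]] [[ 0.46656004 -0.25882139  0.037     ]]
small [[ 0.57004148 -0.1594736   0.023     ]]
wing top side [[ 0.44400479 -0.25078306  0.069     ]
 [ 0.48525857 -0.25188746  0.069     ]]
green [[ 0.372 -0.223  0.037]]
purple [[ 0.437 -0.164  0.037]]
brown [[ 0.446 -0.353  0.037]]
cup [[ 0.348 -0.332  0.06 ]]
jar [[ 0.614 -0.3    0.07 ]]
brick [[ 0.734 -0.15   0.06 ]]
spanner [[0.34  0.332 0.   ]]
```

```bash
cat >> h.py <<'E'
from scipy.spatial.transform import Rotation as Ro
def st(): 
    s=env.read_state(); R=Ro.from_euler('xyz',s['eef_rot'],degrees=True).as_matrix()
    a=np.degrees(np.arctan2(R[1,2],R[0,2]))
    print('t',round(s['time_s'],2),'tcp',(s['tcp_pos']*1000).round(1),'jawdir',a.round(2),'tilt',np.degrees(np.arccos(-R[2,0])).round(2),'q',s['qpos'].round(1),'F',s['ft_force'].round(1),'M',s['ft_torque'].round(2),'op',round(s['opening']*1000,1)); return s
E
python3 -c "
from h import *
st()"
python3 -m handwheel '[{"jaw":8.54,"linear":[2.7,3.4,0.5],"roll":0.0}]'; python3 -c "
from h import *
st()"
```

```text
t 0.15 tcp [ 172.  -652.4  230.6] jawdir -75.23 tilt 0.07 q [70.4 33.   1.4 82.4 -0.9 64.7 -3.2] F [-0.5  0.1  0.6] M [ 0.   -0.01  0.04] op 85.8
time_s: 0.23
tcp_pos: [0.1907, -0.6243, 0.2342]
eef_rot: [-92.8, 89.7, -168.6]
ft_force: [-0.6, -0.2, 0.1]
opening: 0.0857
t 0.23 tcp [ 190.7 -624.3  234.2] jawdir -75.77 tilt 0.32 q [67.7 30.9  1.7 85.8 -0.6 63.4 -6.3] F [-0.6 -0.2  0.1] M [ 0.06 -0.02 -0.02] op 85.7
```

```bash
python3 -m handwheel '[{"jaw":8.54,"linear":[2.2,3.0,0.1],"roll":-0.03},{"jaw":8.54,"linear":[2.2,3.0,0.1],"roll":-0.03},{"jaw":8.54,"linear":[2.2,3.0,0.1],"roll":-0.03},{"jaw":8.54,"linear":[2.2,3.0,0.1],"roll":-0.03},{"jaw":8.54,"linear":[2.2,3.0,0.1],"roll":-0.03},{"jaw":8.54,"linear":[2.2,3.0,0.1],"roll":-0.03},{"jaw":8.54,"linear":[2.2,3.0,0.1],"roll":-0.03},{"jaw":8.54,"linear":[2.2,3.0,0.1],"roll":-0.03},{"jaw":8.54,"linear":[2.2,3.0,0.1],"roll":0},{"jaw":8.54,"linear":[2.2,3.0,0.1],"roll":0}]';python3 -c "
from h import *
st()"
python3 -m handwheel '[{"jaw":4.5,"linear":[2.0,3.0,0],"roll":0},{"jaw":4.5,"linear":[2.0,3.0,0],"roll":0},{"jaw":4.5,"linear":[0,0,0],"roll":0},{"jaw":4.5,"linear":[0,0,0],"roll":0}]';python3 -c "
from h import *
st();snap('wrist','w1')"
```

```text
time_s: 1.07
tcp_pos: [0.4185, -0.3186, 0.2461]
eef_rot: [-69.0, 90.0, -158.0]
ft_force: [1.0, -0.0, 0.0]
opening: 0.0855
t 1.07 tcp [ 418.5 -318.6  246.1] jawdir -88.99 tilt 0.01 q [ 31.6  19.5   0.8 103.6  -0.3  57.  -56.5] F [ 1. -0.  0.] M [ 0.   -0.07 -0.02] op 85.5
time_s: 1.4
tcp_pos: [0.459, -0.2581, 0.2459]
eef_rot: [-177.1, 90.0, 94.2]
ft_force: [0.4, -0.5, 0.1]
opening: 0.0448
t 1.4 tcp [ 459.  -258.1  245.9] jawdir -88.71 tilt 0.04 q [ 24.6  19.5  -0.5 103.4   0.2  57.  -64.6] F [ 0.4 -0.5  0.1] M [-0.07  0.01 -0.  ] op 44.8
```

View pics/w1.png

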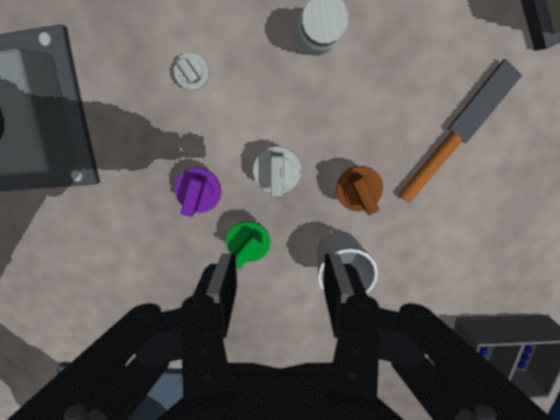

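The silver plug sits at about (277,170) with its wing near vertical in the image. The other plugs are clear of the fingers.

```bash
python3 - <<'E'
from h import *
c=load('w1'); im=c['color'][:,:,::-1]
cv2.imwrite('pics/w1c.png',cv2.resize(im[130:210,235:325],None,fx=8,fy=8,interpolation=cv2.INTER_CUBIC))
print(proj(c,[[.464,-.256,.037],[.444,-.2514,.069],[.485,-.2519,.069]]))
hsv=cv2.cvtColor(im,cv2.COLOR_BGR2HSV); g=cv2.cvtColor(im,cv2.COLOR_BGR2GRAY).astype(int)
print(im[170,262],im[170,277],im[170,240],im[155,295])
E
```

```text
[[278.60433302 169.9743091 ]
 [273.84971055 194.5548578 ]
 [274.96777216 156.83946197]]
[93 94 89] [163 167 158] [134 138 146] [148 151 148]
```

View pics/w1c.png

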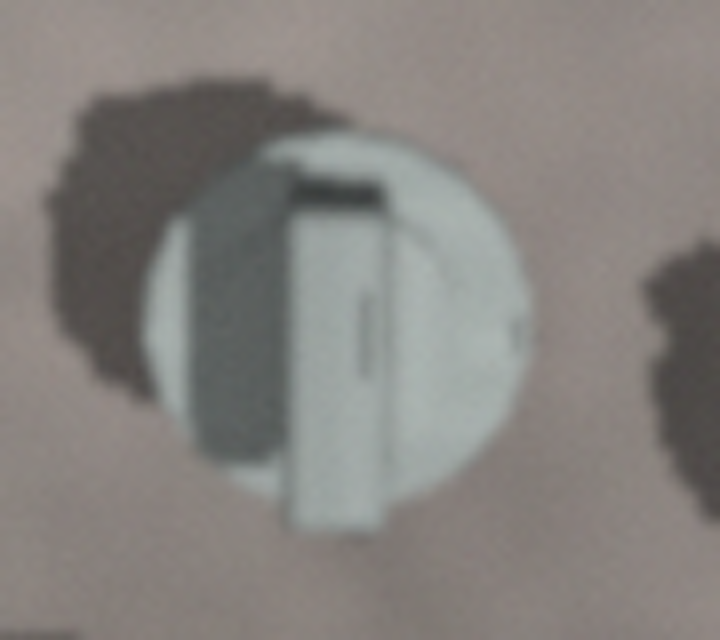

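```bash
python3 - <<'E'
from h import *
c=load('w1'); px=np.array([(290,212),(385,210),(385,528),(290,530)])/8+[235-.5+1/16,130-.5+1/16]
P=plane(c,px,.069);print(P.round(4),P.mean(0)); e=(P[0]+P[1]-P[2]-P[3])/2; print(np.linalg.norm(e),np.degrees(np.arctan2(e[1],e[0])),np.linalg.norm(P[0]-P[1]))
f=np.array([(143,320),(532,320),(338,128),(338,508)])/8+[235-.5,130-.5]
Q=plane(c,f,.039);print(Q.round(4),Q[:2].mean(0),Q[2:].mean(0))
T=np.array(c['camera_from_world']);print(-T[:3,:3].T@T[:3,3], st()['tcp_pos'])
E
```

```text
[[ 0.4857 -0.2476  0.069 ]
 [ 0.4862 -0.2599  0.069 ]
 [ 0.4431 -0.261   0.069 ]
 [ 0.4425 -0.2481  0.069 ]] [ 0.46438654 -0.2541423   0.069     ]
0.043203522419391995 1.0906406057938132 0.012323386001620794
[[ 0.4644 -0.2258  0.039 ]
 [ 0.4656 -0.2817  0.039 ]
 [ 0.4925 -0.2533  0.039 ]
 [ 0.4367 -0.2544  0.039 ]] [ 0.46497273 -0.25377704  0.039     ] [ 0.46459476 -0.25385956  0.039     ]
t 1.45 tcp [ 457.9 -259.9  245.9] jawdir -88.88 tilt 0.03 q [ 24.8  19.5  -0.4 103.5   0.2  57.  -64.6] F [ 0.1 -0.8  0.2] M [-0.05  0.02 -0.01] op 44.7
[ 0.54284489 -0.25563009  0.38910351] [ 0.45789749 -0.259878    0.24589917]
```

```bash
python3 -m handwheel '[{"jaw":4.5,"linear":[0.66,0.59,-3.0],"roll":0},{"jaw":4.5,"linear":[0,0,-3.6],"roll":0},{"jaw":4.5,"linear":[0,0,-3.6],"roll":0},{"jaw":4.5,"linear":[0,0,-3.6],"roll":0},{"jaw":4.5,"linear":[0,0,-2.5],"roll":0},{"jaw":4.5,"linear":[0,0,-1.0],"roll":0},{"jaw":4.5,"linear":[0,0,0],"roll":0},{"jaw":4.5,"linear":[0,0,0],"roll":0}]' 40;python3 -c "
from h import *
st();snap('wrist','w2')"
```

```text
time_s: 2.12
tcp_pos: [0.4642, -0.2555, 0.0736]
eef_rot: [-34.2, 90.0, -123.3]
ft_force: [0.2, 0.8, 0.4]
opening: 0.0449
t 2.12 tcp [ 464.2 -255.5   73.6] jawdir -89.07 tilt 0.03 q [ 24.3  32.4  -0.9 114.6   0.9  33.1 -66.2] F [0.2 0.8 0.4] M [ 0.02 -0.    0.08] op 44.9
```

View pics/w2.png

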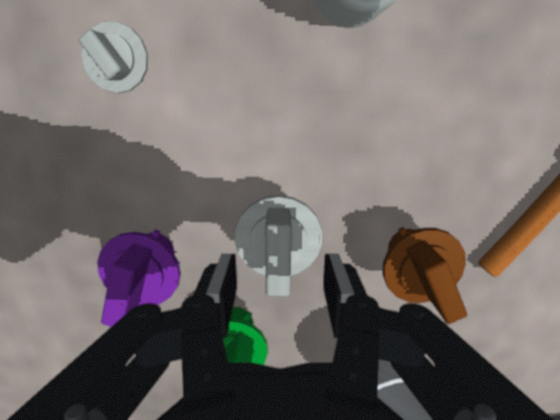

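The wing at (278,250) is centred between the fingers at x≈235 and 325. I'll go down and close.

```bash
python3 -m handwheel '[{"jaw":4.5,"linear":[0,0.1,-1.5],"roll":0},{"jaw":4.5,"linear":[0,0,-1.0],"roll":0},{"jaw":4.5,"linear":[0,0,-0.6],"roll":0},{"jaw":4.5,"linear":[0,0,0],"roll":0},{"jaw":4.5,"linear":[0,0,0],"roll":0}]' 40;python3 -c "
from h import *
st()"
python3 -m handwheel '[{"jaw":0.8,"linear":[0,0,0],"roll":0},{"jaw":0.8,"linear":[0,0,0],"roll":0},{"jaw":0.8,"linear":[0,0,0],"roll":0},{"jaw":0.8,"linear":[0,0,0],"roll":0},{"jaw":0.8,"linear":[0,0,0],"roll":0},{"jaw":0.8,"linear":[0,0,0],"roll":0}]' 60;python3 -c "
from h import *
st();snap('wrist','w3')"
```

```text
time_s: 2.58
tcp_pos: [0.4645, -0.2535, 0.0424]
eef_rot: [34.7, 90.0, -54.3]
ft_force: [0.2, -0.2, -0.1]
opening: 0.0447
t 2.58 tcp [ 464.5 -253.5   42.4] jawdir -88.98 tilt 0.01 q [ 24.1  35.2  -0.9 116.    1.   28.8 -66.5] F [ 0.2 -0.2 -0.1] M [0.06 0.07 0.02] op 44.7
time_s: 3.08
tcp_pos: [0.4648, -0.2535, 0.0426]
eef_rot: [65.8, 89.9, -23.1]
ft_force: [-1.2, -0.2, 6.6]
opening: 0.0132
t 3.08 tcp [ 464.8 -253.5   42.6] jawdir -88.98 tilt 0.06 q [ 24.1  35.2  -0.9 116.    1.   28.8 -66.5] F [-1.2 -0.2  6.6] M [ 0.15  0.17 -0.01] op 13.2
```

View pics/w3.png

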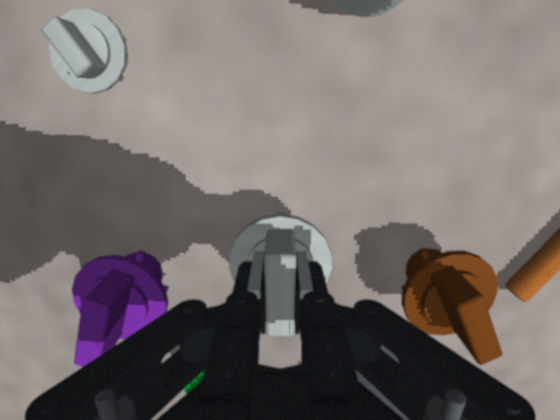

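```bash
python3 -m handwheel '[{"jaw":0.8,"linear":[0,0,1.0],"roll":0},{"jaw":0.8,"linear":[0,0,2.0],"roll":0},{"jaw":0.8,"linear":[0,0,3.0],"roll":0},{"jaw":0.8,"linear":[0,0,3.5],"roll":0},{"jaw":0.8,"linear":[0,0,3.5],"roll":0},{"jaw":0.8,"linear":[0,0,3.5],"roll":0},{"jaw":0.8,"linear":[0,0,3.5],"roll":0},{"jaw":0.8,"linear":[0,1.5,3.0],"roll":0},{"jaw":0.8,"linear":[0,2.5,1.0],"roll":0},{"jaw":0.8,"linear":[0,3.0,0.5],"roll":0}]' 60
python3 -m handwheel '[{"jaw":0.8,"linear":[0,3.0,0],"roll":0},{"jaw":0.8,"linear":[-0.2,3.5,0],"roll":0},{"jaw":0.8,"linear":[-0.2,3.5,0],"roll":0},{"jaw":0.8,"linear":[-0.2,3.5,0],"roll":0},{"jaw":0.8,"linear":[-0.2,3.5,0],"roll":0},{"jaw":0.8,"linear":[-0.2,3.5,0],"roll":0},{"jaw":0.8,"linear":[-0.2,2.0,0],"roll":0},{"jaw":0.8,"linear":[-0.2,1.3,0],"roll":0},{"jaw":0.8,"linear":[0,0,0],"roll":0},{"jaw":0.8,"linear":[0,0,0],"roll":0}]' 60
python3 -c "
from h import *
st();snap('wrist','w4');snap('side','s4');snap('scene','sc4')"
```

```text
time_s: 3.97
tcp_pos: [0.4646, -0.1843, 0.29]
eef_rot: [62.1, 89.8, -27.1]
ft_force: [0.4, 1.0, -2.7]
opening: 0.0128
time_s: 4.8
tcp_pos: [0.4499, 0.0548, 0.2873]
eef_rot: [-32.9, 90.0, -121.8]
ft_force: [-0.6, -0.2, -2.2]
opening: 0.0132
t 4.8 tcp [449.9  54.8 287.3] jawdir -88.89 tilt 0.03 q [  -4.6   11.2  -10.2  108.6    2.3   60.4 -104.5] F [-0.6 -0.2 -2.2] M [-0.02  0.    0.  ] op 13.2
```

View pics/w4.png

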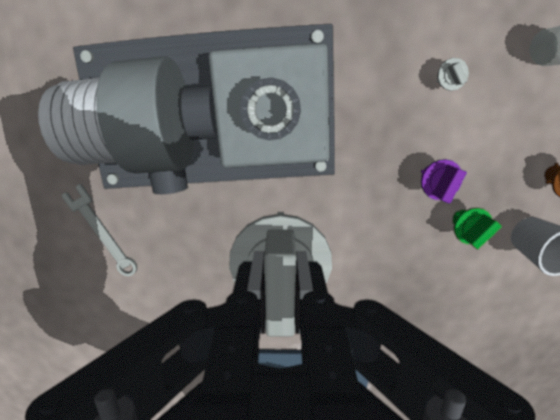

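View pics/s4.png

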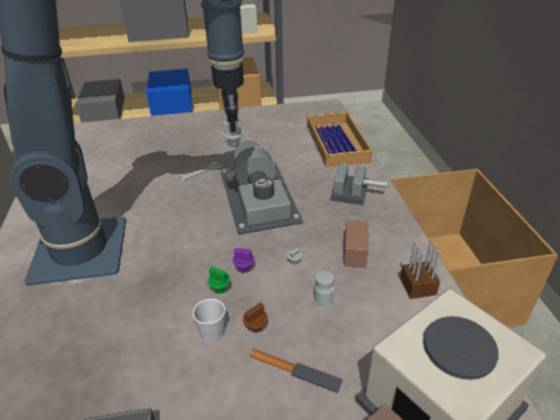

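```bash
python3 - <<'E'
from h import *
c=load('w4'); im=c['color'][:,:,::-1]
cv2.imwrite('pics/w4c.png',cv2.resize(im[70:150,220:320],None,fx=8,fy=8,interpolation=cv2.INTER_CUBIC))
E
```

```text
(no output)
```

View pics/w4c.png

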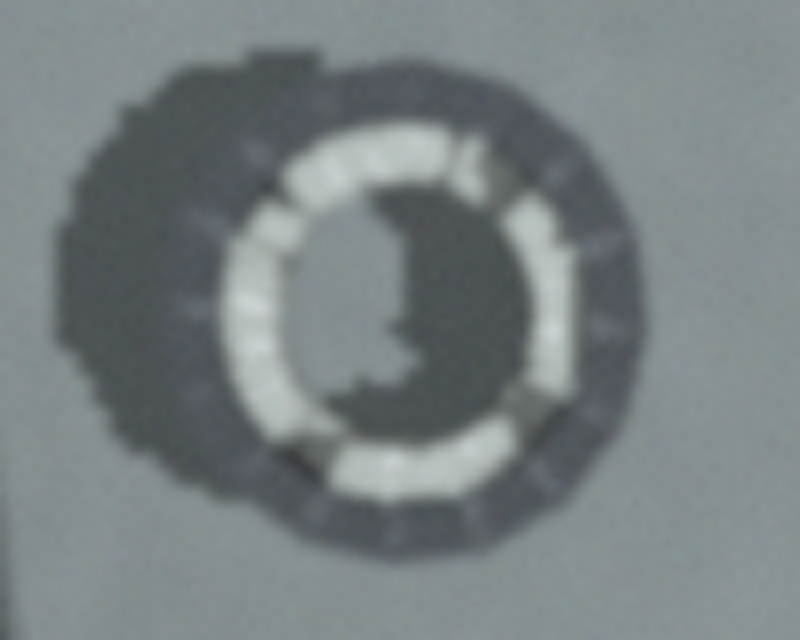

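```bash
python3 - <<'E'
from h import *
c=load('w4'); off=np.array([220-.5+1/16,70-.5+1/16])
def W(p,z): return plane(c,np.array(p)/8+off,z)
from scipy.optimize import least_squares
def fit(P):
    r=least_squares(lambda v:np.hypot(P[:,0]-v[0],P[:,1]-v[1])-v[2],[P[:,0].mean(),P[:,1].mean(),.025],loss='soft_l1',f_scale=.001).x; print(r, (np.hypot(P[:,0]-r[0],P[:,1]-r[1])-r[2]).round(4)); return r
o=fit(W([(648,310),(490,85),(400,60),(400,562),(490,545),(630,400),(300,535),(605,185)],.11))
i=fit(W([(222,310),(578,310),(400,122),(400,502),(283,185),(490,135),(275,440),(565,250),(505,465)],.106))
n=o[:2]
for p in [(500,180),(535,400),(310,450),(268,200),(290,245),(455,150),(470,160)]:
    q=W([p],.100)[0]; print(p,q.round(4),np.hypot(*(q[:2]-i[:2])),np.degrees(np.arctan2(*(q[:2]-i[:2])[::-1])).round(1))
E
```

```text
[0.52327783 0.06628041 0.02995142] [ 0.0004 -0.0004  0.0005  0.0001 -0.0001  0.     -0.0001 -0.0004]
[0.52361091 0.06659504 0.02261583] [ 0.0001 -0.0005  0.0005  0.0006 -0.0011  0.0016 -0.0002 -0.0007  0.    ]
(500, 180) [0.5402 0.0546 0.1   ] 0.020505352889657994 -35.9
(535, 400) [0.5131 0.0495 0.1   ] 0.02007983797843876 -121.5
(310, 450) [0.5063 0.0786 0.1   ] 0.02110070180781686 145.4
(268, 200) [0.5373 0.0839 0.1   ] 0.022056824463796684 51.6
(290, 245) [0.5318 0.0811 0.1   ] 0.016697158935230723 60.4
(455, 150) [0.5437 0.0603 0.1   ] 0.02107689371791616 -17.4
(470, 160) [0.5426 0.0584 0.1   ] 0.020645732015296684 -23.4
```

The crest ring centre is at crop (400,310) and the dark start gaps are at crop (500,180), (535,400), (310,450) and about (268,200). So the starts lie near 55° mod 90. The rim fit gave a radius of 29.95 mm, which matches the 60 mm diameter. I'll pre-turn the plug to about 36° and hover over the neck.

```bash
python3 -m handwheel '[{"jaw":0.8,"linear":[1.5,0.2,0],"roll":0.12},{"jaw":0.8,"linear":[2.0,0.4,0],"roll":0.12},{"jaw":0.8,"linear":[2.0,0.4,0],"roll":0.12},{"jaw":0.8,"linear":[1.37,0.19,-1],"roll":0.12},{"jaw":0.8,"linear":[0.5,0,-2.5],"roll":0.12},{"jaw":0.8,"linear":[0,0,-3],"roll":0},{"jaw":0.8,"linear":[0,0,-2.5],"roll":0},{"jaw":0.8,"linear":[0,0,-1.5],"roll":0},{"jaw":0.8,"linear":[0,0,0],"roll":0},{"jaw":0.8,"linear":[0,0,0],"roll":0}]' 60
python3 -c "
from h import *
st();snap('wrist','w5');snap('side','s5');snap('scene','sc5')
def crop(fn,x0,y0,w,h,s):
    c=load(fn)['color'][y0:y0+h,x0:x0+w,::-1]; return cv2.resize(c,None,fx=s,fy=s,interpolation=cv2.INTER_CUBIC)
cv2.imwrite('pics/crop5.png',np.hstack([crop('s5',220,130,80,90,5),crop('sc5',250,130,80,90,5)]))
"
```

```text
time_s: 5.78
tcp_pos: [0.524, 0.0655, 0.1818]
eef_rot: [-108.0, 89.9, -162.7]
ft_force: [0.3, -0.4, -2.6]
opening: 0.0129
t 5.78 tcp [524.   65.5 181.8] jawdir -54.68 tilt 0.1 q [ -1.5  24.1 -15.2 107.9   8.1  49.1 -75.5] F [ 0.3 -0.4 -2.6] M [-0.   -0.04  0.06] op 12.9
```

View pics/crop5.png

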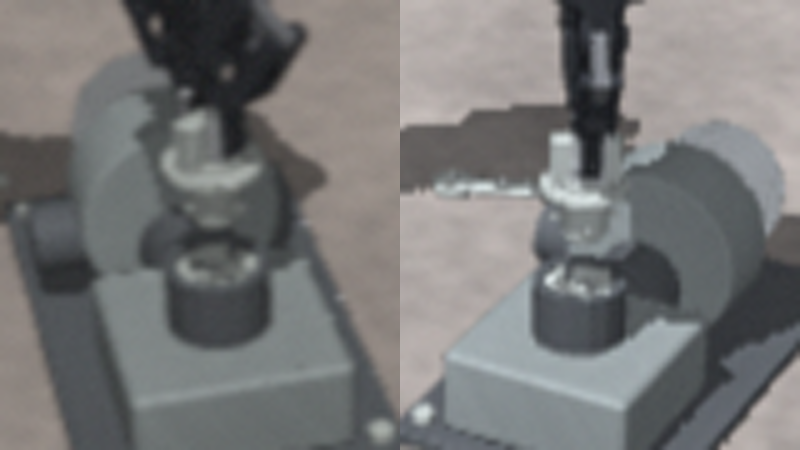

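View pics/w5.png

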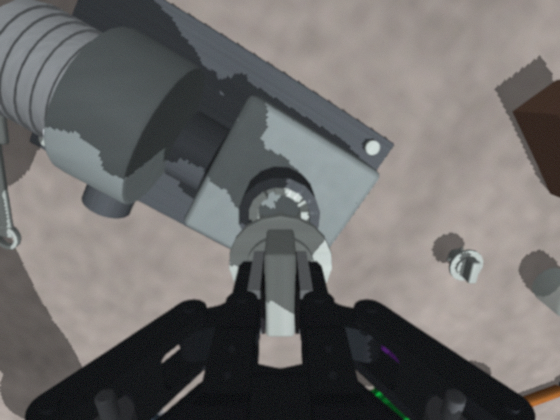

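```bash
python3 - <<'E'
from h import *
from scipy.optimize import least_squares
a=load('s5');b=load('sc5')
N=[.5234,.0667,.11]; 
th=np.linspace(0,2*np.pi,361)
def ext(c,ctr,r):
    P=proj(c,np.c_[ctr[0]+r*np.cos(th),ctr[1]+r*np.sin(th),np.full(361,ctr[2])]); return P[:,0].min(),P[:,0].max()
for c,x0,n in((a,220,'side'),(b,170,'scene')):   # scene crop: col 250 - 400/5
    print(n,'pred neck',[(v-x0)*5+2 for v in ext(c,N,.030)],'pred plug',[(v-x0)*5+2 for v in ext(c,[.524,.0655,.178],.028)])
E
```

```text
side pred neck [np.float64(165.19663424836264), np.float64(270.8497664997635)] pred plug [np.float64(163.38126480975586), np.float64(265.1981395841578)]
scene pred neck [np.float64(535.8304873635982), np.float64(630.4905725394626)] pred plug [np.float64(541.7444826903393), np.float64(632.0562104146098)]
```

```bash
python3 -c "
from h import *
st()"; python3 -m handwheel '[{"jaw":0.8,"linear":[0,0.0,-0.6],"roll":0},{"jaw":0.8,"linear":[0,0,-0.6],"roll":0},{"jaw":0.8,"linear":[0,0,-0.3],"roll":0},{"jaw":0.8,"linear":[0,0,0],"roll":0},{"jaw":0.8,"linear":[0,0,0],"roll":0}]' ;python3 -c "
from h import *
st()"
```

```text
t 5.93 tcp [525.1  66.3 183.4] jawdir -54.65 tilt 0.13 q [ -1.5  24.  -15.2 107.8   8.1  49.1 -75.5] F [ 0.4 -0.2 -2. ] M [0.05 0.01 0.02] op 13.2
time_s: 6.35
tcp_pos: [0.5239, 0.0665, 0.1668]
eef_rot: [-115.0, 90.0, -169.6]
ft_force: [-0.8, -0.1, -2.6]
opening: 0.0132
t 6.35 tcp [523.9  66.5 166.8] jawdir -54.59 tilt 0.03 q [ -1.8  25.1 -15.  109.    8.6  47.  -76. ] F [-0.8 -0.1 -2.6] M [ 0.01 -0.05  0.  ] op 13.2
```

```bash
python3 -m handwheel '[{"jaw":0.8,"linear":[0,0.0,-0.8],"roll":0},{"jaw":0.8,"linear":[0,0,-0.8],"roll":0},{"jaw":0.8,"linear":[0,0,-0.6],"roll":0},{"jaw":0.8,"linear":[0,0,-0.2],"roll":0},{"jaw":0.8,"linear":[0,0,0],"roll":0}]' ;python3 -c "
from h import *
st()"
python3 -m handwheel '[{"jaw":0.8,"linear":[0,0,-0.1],"roll":0},{"jaw":0.8,"linear":[0,0,-0.1],"roll":0},{"jaw":0.8,"linear":[0,0,-0.1],"roll":0}]'; python3 -m handwheel '[{"jaw":0.8,"linear":[0,0,-0.1],"roll":0},{"jaw":0.8,"linear":[0,0,-0.1],"roll":0}]';python3 -c "
from h import *
st()"
```

```text
time_s: 6.77
tcp_pos: [0.5236, 0.0664, 0.1421]
eef_rot: [-117.5, 89.9, -172.1]
ft_force: [-0.4, -0.2, -2.2]
opening: 0.013
t 6.77 tcp [523.6  66.4 142.1] jawdir -54.6 tilt 0.1 q [ -2.2  26.9 -14.6 110.7   9.5  43.7 -76.8] F [-0.4 -0.2 -2.2] M [0.03 0.01 0.01] op 13.0
time_s: 7.02
tcp_pos: [0.5244, 0.0665, 0.1402]
eef_rot: [63.7, 90.0, 9.1]
ft_force: [-0.5, -0.2, -3.0]
opening: 0.0125
time_s: 7.18
tcp_pos: [0.5243, 0.0665, 0.1381]
eef_rot: [69.7, 90.0, 15.1]
ft_force: [0.2, 0.3, -3.5]
opening: 0.0129
t 7.18 tcp [524.3  66.5 138.1] jawdir -54.61 tilt 0.02 q [ -2.3  27.2 -14.5 110.9   9.7  43.  -76.9] F [ 0.2  0.3 -3.5] M [ 0.04 -0.04  0.03] op 12.9
```

```bash
for i in 1 2; do python3 -m handwheel '[{"jaw":0.8,"linear":[-0.03,0,-0.1],"roll":0},{"jaw":0.8,"linear":[0,0,-0.1],"roll":0}]' ;done; python3 -m handwheel '[{"jaw":0.8,"linear":[0,0,0],"roll":0}]';python3 -c "
from h import *
st()"
```

```text
time_s: 7.35
tcp_pos: [0.5238, 0.0665, 0.136]
eef_rot: [69.3, 90.0, 14.7]
ft_force: [-0.4, -0.6, -2.3]
opening: 0.013
time_s: 7.52
tcp_pos: [0.5237, 0.0665, 0.1345]
eef_rot: [58.0, 90.0, 3.4]
ft_force: [-3.9, -1.9, 16.7]
opening: 0.0128
time_s: 7.6
tcp_pos: [0.5236, 0.0665, 0.1346]
eef_rot: [40.4, 90.0, -14.2]
ft_force: [-1.6, -0.7, 5.4]
opening: 0.013
t 7.6 tcp [523.6  66.5 134.6] jawdir -54.61 tilt 0.02 q [ -2.4  27.4 -14.4 111.3   9.8  42.5 -77.1] F [-1.6 -0.7  5.4] M [-0.05  0.51  0.  ] op 13.0
```

Contact came at TCP z = 134.6 mm, exactly crest height (foot 18 mm below the rim). Now I'll turn gently backward.

```bash
for i in 1 2 ; do python3 -m handwheel '[{"jaw":0.8,"linear":[0,0,0],"roll":0.03},{"jaw":0.8,"linear":[0,0,0],"roll":0.03}]' |grep -v eef;python3 -c "
from h import *
st()"; done
```

```text
time_s: 7.77
tcp_pos: [0.524, 0.0667, 0.1346]
ft_force: [-0.8, 0.3, 5.0]
opening: 0.0127
t 7.77 tcp [524.   66.7 134.6] jawdir -51.03 tilt 0.07 q [ -1.7  27.5 -15.4 111.2  10.5  42.5 -74.2] F [-0.8  0.3  5. ] M [ 0.1   0.18 -0.02] op 12.7
time_s: 7.93
tcp_pos: [0.5242, 0.0668, 0.1346]
ft_force: [0.0, 0.9, 6.4]
opening: 0.013
t 7.93 tcp [524.2  66.8 134.6] jawdir -47.56 tilt 0.09 q [ -1.   27.6 -16.4 111.2  11.1  42.7 -71.4] F [0.  0.9 6.4] M [ 0.1   0.04 -0.09] op 13.0
```

```bash
for i in 1 2 3 ; do python3 -m handwheel '[{"jaw":0.8,"linear":[-0.02,0,0],"roll":0.025},{"jaw":0.8,"linear":[0,0,-0.02],"roll":0.025}]' >/dev/null;python3 -c "
from h import *
st()"; done
```

```text
t 8.1 tcp [524.1  66.8 134.4] jawdir -44.72 tilt 0.1 q [ -0.4  27.7 -17.2 111.2  11.7  42.7 -69.1] F [-0.9 -0.9  7.6] M [ 0.04  0.18 -0.1 ] op 13.0
t 8.27 tcp [524.   66.8 134.3] jawdir -41.86 tilt 0.12 q [ 1.000e-01  2.770e+01 -1.800e+01  1.112e+02  1.220e+01  4.280e+01
 -6.690e+01] F [-0.1 -0.2  6.9] M [ 0.02  0.05 -0.1 ] op 12.6
t 8.43 tcp [523.8  66.7 133.8] jawdir -38.99 tilt 0.11 q [  0.7  27.8 -18.9 111.2  12.8  42.8 -64.6] F [ 1.4 -0.7 -0.4] M [ 0.03 -0.4   0.02] op 12.9
```

```bash
for i in 1 2 ; do python3 -m handwheel '[{"jaw":0.8,"linear":[0,0,-0.1],"roll":0.005},{"jaw":0.8,"linear":[0,0,-0.1],"roll":0.005}]' >/dev/null;python3 -c "
from h import *
st()"; done
```

```text
t 8.6 tcp [523.5  66.7 131.5] jawdir -38.51 tilt 0.06 q [  0.7  28.  -18.9 111.4  13.   42.6 -64.3] F [1.1 0.7 3.8] M [ 0.16 -0.38  0.16] op 12.8
t 8.77 tcp [523.3  66.7 129.3] jawdir -37.96 tilt 0.03 q [  0.8  28.2 -19.  111.5  13.2  42.3 -63.9] F [ 3.5  1.2 -0. ] M [ 0.29 -0.74  0.08] op 12.7
```

```bash
for i in 1 2 ; do python3 -m handwheel '[{"jaw":0.8,"linear":[0.03,0,-0.1],"roll":0},{"jaw":0.8,"linear":[0,0,-0.1],"roll":0}]' >/dev/null;python3 -c "
from h import *
st()"; done
```

```text
t 8.93 tcp [522.4  66.2 126.8] jawdir -38.0 tilt 0.12 q [  0.7  28.4 -18.9 111.7  13.3  42.2 -64. ] F [ 0.2 -0.6 -2.7] M [0.05 0.01 0.01] op 12.8
t 9.1 tcp [522.8  66.2 125. ] jawdir -38.0 tilt 0.11 q [  0.7  28.5 -18.9 111.7  13.4  41.9 -64.1] F [-2.  -0.5 10.6] M [-0.11  0.64 -0.02] op 12.6
```

The lugs have dropped to the start floor: TCP z is 125.0 mm, which puts the foot 27.6 mm below the rim. Now clockwise, following down.

```bash
python3 -m handwheel '[{"jaw":0.8,"linear":[0,0,0],"roll":0},{"jaw":0.8,"linear":[0,0,0],"roll":0}]' >/dev/null;python3 -c "
from h import *
st()"; for i in 1 2 ; do python3 -m handwheel '[{"jaw":0.8,"linear":[0,0,0],"roll":-0.04},{"jaw":0.8,"linear":[0,0,-0.02],"roll":-0.04}]' >/dev/null;python3 -c "
from h import *
st()"; done
```

```text
t 9.27 tcp [523.1  66.3 125.2] jawdir -37.99 tilt 0.06 q [  0.7  28.5 -18.9 111.7  13.4  41.9 -64.1] F [ 0.8 -0.3 -1.9] M [ 0.   -0.01 -0.02] op 13.1
t 9.43 tcp [523.4  66.4 125.1] jawdir -42.68 tilt 0.02 q [ -0.2  28.4 -17.5 111.7  12.5  41.7 -67.8] F [-0.6 -0.2 -0.5] M [-0.03  0.04 -0.  ] op 12.8
t 9.6 tcp [523.5  66.5 125. ] jawdir -47.27 tilt 0.0 q [ -1.2  28.3 -16.2 111.8  11.5  41.4 -71.5] F [ 0.2  0.6 -2.4] M [-0.06  0.06  0.03] op 13.1
```

```bash
for i in 1 2 3; do python3 -m handwheel '[{"jaw":0.8,"linear":[0,0,-0.05],"roll":-0.04},{"jaw":0.8,"linear":[0,0,-0.04],"roll":-0.04}]' >/dev/null;python3 -c "
from h import *
st()"; done
```

```text
t 9.77 tcp [523.6  66.5 124.1] jawdir -51.86 tilt 0.01 q [ -2.1  28.3 -14.9 111.9  10.7  41.1 -75.2] F [ 1.2  1.3 -1.5] M [ 0.07 -0.11  0.  ] op 12.6
t 9.93 tcp [523.7  66.6 123.3] jawdir -56.44 tilt 0.02 q [ -3.   28.3 -13.5 111.9   9.8  40.8 -78.8] F [ 0.3 -0.2  0.4] M [ 0.05  0.01 -0.02] op 12.9
t 10.1 tcp [523.8  66.6 122.7] jawdir -61.03 tilt 0.04 q [ -3.9  28.3 -12.2 112.    8.8  40.6 -82.5] F [-0.1 -0.8  2.1] M [ 0.    0.08 -0.02] op 12.8
```

```bash
for i in 1 2 3 4; do python3 -m handwheel '[{"jaw":0.8,"linear":[0,0,-0.03],"roll":-0.04},{"jaw":0.8,"linear":[0,0,-0.03],"roll":-0.04}]' >/dev/null;python3 -c "
from h import *
st()"; done
```

```text
t 10.27 tcp [523.8  66.6 122. ] jawdir -65.61 tilt 0.04 q [ -4.9  28.2 -10.9 112.1   7.9  40.3 -86.1] F [-1.2 -0.3  1. ] M [ 0.    0.08 -0.01] op 12.8
t 10.43 tcp [523.8  66.6 121.4] jawdir -70.19 tilt 0.04 q [ -5.8  28.2  -9.5 112.1   7.   40.1 -89.7] F [-0.2 -0.5  2.1] M [-0.01  0.17  0.03] op 13.0
t 10.6 tcp [523.8  66.6 120.8] jawdir -74.77 tilt 0.05 q [ -6.7  28.2  -8.2 112.2   6.   39.9 -93.3] F [-1.1 -0.1  1.3] M [ 0.03  0.05 -0.01] op 13.1
t 10.77 tcp [523.8  66.6 120.2] jawdir -79.36 tilt 0.04 q [ -7.6  28.3  -6.8 112.3   5.1  39.7 -96.9] F [-1.   0.5  1.5] M [0.05 0.06 0.01] op 13.0
```

```bash
for i in 1 2 3; do python3 -m handwheel '[{"jaw":0.8,"linear":[0,0,-0.02],"roll":-0.03},{"jaw":0.8,"linear":[0,0,-0.03],"roll":-0.03}]' >/dev/null;python3 -c "
from h import *
st()"; done
```

```text
t 10.93 tcp [523.8  66.6 119.8] jawdir -82.78 tilt 0.04 q [ -8.3  28.3  -5.8 112.3   4.3  39.6 -99.6] F [-1.1 -0.   5.9] M [0.02 0.28 0.  ] op 12.7
t 11.1 tcp [523.8  66.6 119.3] jawdir -86.24 tilt 0.04 q [  -9.    28.3   -4.8  112.4    3.6   39.4 -102.3] F [-0.7  1.1  4.5] M [0.04 0.08 0.04] op 12.9
t 11.27 tcp [523.8  66.6 119.1] jawdir -89.69 tilt 0.05 q [  -9.7   28.3   -3.8  112.4    2.9   39.3 -105. ] F [-3.1 -0.5 15. ] M [0.15 0.76 0.22] op 12.7
```

```bash
for i in 1 2 3; do python3 -m handwheel '[{"jaw":0.8,"linear":[0,0,0],"roll":-0.02},{"jaw":0.8,"linear":[0,0,0],"roll":-0.02}]' >/dev/null;python3 -c "
from h import *
st()"; done
python3 -c "
from h import *
snap('side','s6');snap('scene','sc6')
def crop(fn,x0,y0,w,h,s):
    c=load(fn)['color'][y0:y0+h,x0:x0+w,::-1]; return cv2.resize(c,None,fx=s,fy=s,interpolation=cv2.INTER_CUBIC)
cv2.imwrite('pics/crop6.png',np.hstack([crop('s6',220,130,80,90,5),crop('sc6',250,130,80,90,5)]))
"
```

```text
t 11.43 tcp [523.7  66.6 119.1] jawdir -91.96 tilt 0.05 q [ -10.2   28.3   -3.1  112.5    2.4   39.3 -106.7] F [-3.3 -1.2 11.3] M [0.14 0.51 0.13] op 13.1
t 11.6 tcp [523.7  66.6 119.1] jawdir -94.25 tilt 0.05 q [ -10.6   28.3   -2.5  112.5    1.9   39.2 -108.5] F [-2.2 -0.4 10.9] M [0.16 0.56 0.14] op 13.0
t 11.77 tcp [523.7  66.6 119.1] jawdir -96.53 tilt 0.05 q [ -11.1   28.3   -1.8  112.5    1.4   39.2 -110.3] F [-1.8  0.1 11.3] M [0.2  0.55 0.08] op 13.1
```

View pics/crop6.png

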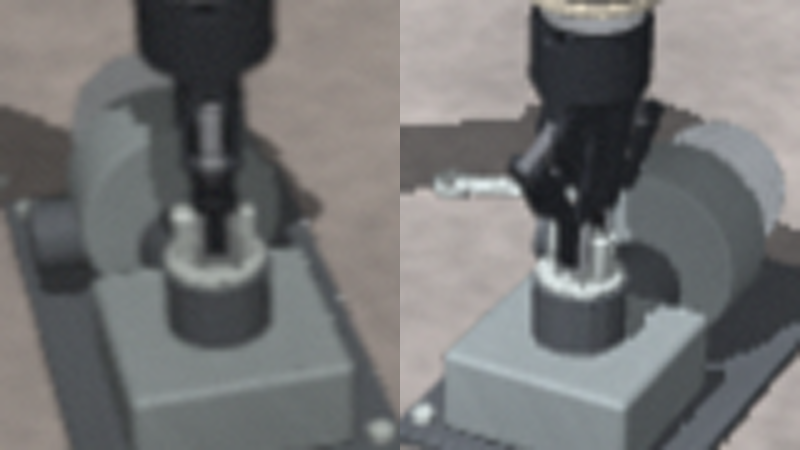

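In both views the flange lies flat on the rim (side crop (217,265), scene crop (580,280)). The height matches 33.5 mm below the rim. I'll release now.

```bash
python3 -m handwheel '[{"jaw":4.5,"linear":[0,0,0],"roll":0},{"jaw":4.5,"linear":[0,0,0],"roll":0},{"jaw":4.5,"linear":[0,0,0],"roll":0},{"jaw":4.5,"linear":[0,0,0],"roll":0},{"jaw":4.5,"linear":[0,0,0],"roll":0}]'
python3 -m handwheel '[{"jaw":4.5,"linear":[0,0,1],"roll":0},{"jaw":4.5,"linear":[0,0,2],"roll":0},{"jaw":4.5,"linear":[0,0,3],"roll":0},{"jaw":4.5,"linear":[0,0,3],"roll":0},{"jaw":4.5,"linear":[0,0,3],"roll":0},{"jaw":4.5,"linear":[0,0,2],"roll":0},{"jaw":4.5,"linear":[-3,0,0],"roll":0},{"jaw":4.5,"linear":[-3,0,0],"roll":0},{"jaw":4.5,"linear":[0,0,0],"roll":0},{"jaw":4.5,"linear":[0,0,0],"roll":0}]'
python3 -c "
from h import *
st();snap('side','s7');snap('scene','sc7');snap('wrist','w7')
def crop(fn,x0,y0,w,h,s):
    c=load(fn)['color'][y0:y0+h,x0:x0+w,::-1]; return cv2.resize(c,None,fx=s,fy=s,interpolation=cv2.INTER_CUBIC)
cv2.imwrite('pics/crop7.png',np.hstack([crop('s7',220,130,80,90,5),crop('sc7',250,130,80,90,5)]))
"
```

```text
time_s: 12.28
tcp_pos: [0.5234, 0.0665, 0.1182]
eef_rot: [-75.2, 90.0, -171.7]
ft_force: [-0.5, 0.9, -0.0]
opening: 0.0449
time_s: 13.12
tcp_pos: [0.4625, 0.0665, 0.2595]
eef_rot: [109.7, 89.9, 13.3]
ft_force: [0.9, -0.3, -0.2]
opening: 0.045
t 13.12 tcp [462.5  66.5 259.5] jawdir -96.4 tilt 0.05 q [ -12.2   13.7   -2.1  109.9    0.6   56.4 -111.1] F [ 0.9 -0.3 -0.2] M [ 0.01 -0.08 -0.01] op 45.0
```

View pics/crop7.png

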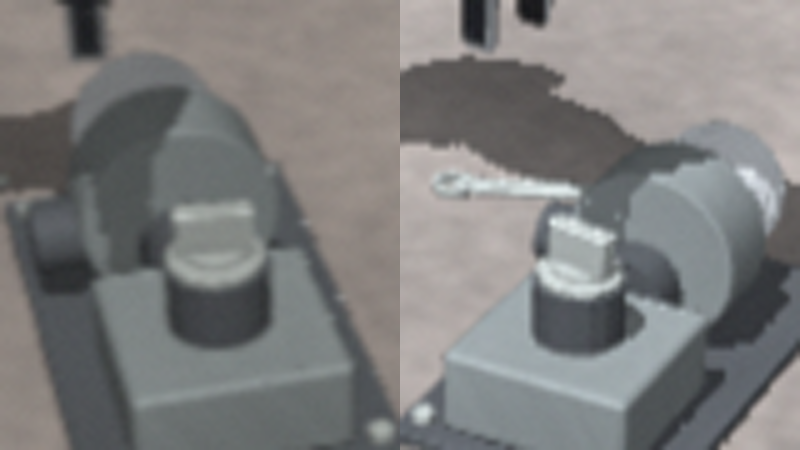

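View pics/w7.png

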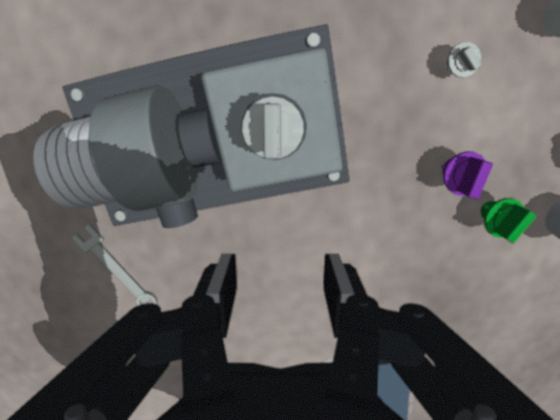

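View pics/s7.png

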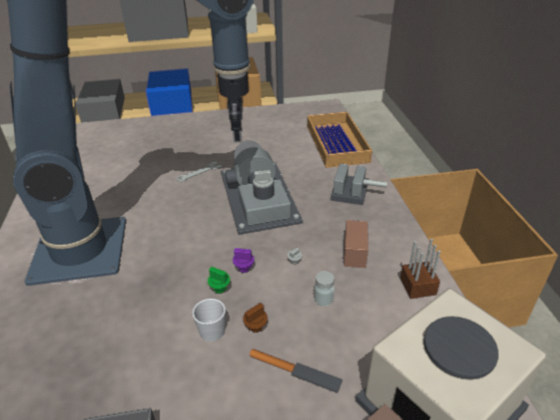

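The plug is seated and clear of the gripper (flange at wrist (273,127)), and the bystanders haven't moved. One quick centring check, then I'll hand in.

```bash
python3 - <<'E'
from h import *
c=load('w7'); g=c['color'].astype(int).mean(2)
m=((g>125)).astype(np.uint8)[85:170,230:320]
m=cv2.morphologyEx(m,cv2.MORPH_OPEN,np.ones((3,3)))
print(plane(c,[(243,127),(305,127),(273,95),(273,159)],.1155).round(4))
th=np.linspace(0,2*np.pi,361)
for ctr,r,z in(((.5234,.0667),.028,.1155),):
    P=proj(c,np.c_[ctr[0]+r*np.cos(th),ctr[1]+r*np.sin(th),np.full(361,z)]);print(P.min(0),P.max(0))
cv2.imwrite('pics/w7c.png',cv2.resize(c['color'][85:170,230:320,::-1],None,fx=7,fy=7,interpolation=cv2.INTER_CUBIC))
E
```

```text
[[0.5271 0.0935 0.1155]
 [0.5208 0.0378 0.1155]
 [0.5515 0.0633 0.1155]
 [0.495  0.07   0.1155]]
[242.01201883  95.38015974] [303.84711207 158.32598741]
```

View pics/w7c.png

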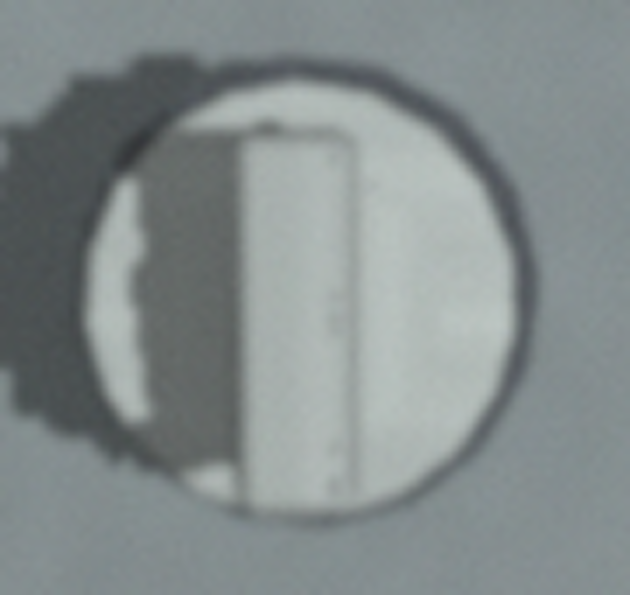

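```bash
python3 -c "
from h import *
env.close_job(); st()"
```

```text
the job is handed in; nothing more can be done
the job is handed in; nothing more can be done
```

The filler plug is screwed home in the neck and released, and the job is handed in. I got no verdict on it.

- **Thread start:** I set the plug on the thread crest with its foot 18 mm below the rim and turned it about 16° anticlockwise under 5–8 N. It then dropped, leaving the foot 27.6 mm below the rim.
- **Screwing home:** I turned it about 58° clockwise, following it down, until the flange met the rim with the foot about 33.5 mm below it. The highest force I read while it was in the neck was about 17 N, against the 50 N limit.
- **Last checks:** The cameras show the flange flat on the rim and within about 0.5 mm of centre. The gripper was well clear, and no bystander had visibly moved in the side view. The last clock reading, just before hand-in, was about 13 s.
- **Disagreements:** My first estimate of the neck position, from one camera and an assumed rim height, was about 12 mm off in y. The wrist camera's rim fit and the two-camera estimate agreed to about 1 mm, so I used the rim fit.

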